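Gauge the set height of a screw jack

ROBOT

A 6-joint arm with a two-finger parallel gripper is mounted at the origin on the work surface. World frame = base frame: x ahead of the robot, y to its left, z up, the work surface at z = 0. Lengths are in m, angles in rad, forces in N, time in s.
With the tool pointing down it reaches from about 0.375 to 0.975 m from the base axis. Payload 3.8 kg.
Tool frame: the origin (TCP) lies at the very end of the fingers, on their centre line; the grasp point (between the pads) lies 19 mm behind it; z points along the fingers, y is the line along which they close (so a half turn about z gives the same grasp; the last joint's range is limited). The gripper opens to 85 mm and grips with 20 to 120 N. Pads are 22 mm wide; open, the fingers measure 114 mm over their backs; the gripper's body (76 mm by 85 mm) begins 54 mm behind the grasp point. The pads swing forward as they close: fully open they stand 13 mm farther back than shut.
Start: joints at [1.227, 0.264, 1.604, -0, 1.274, -0.037], TCP at [0.204, 0.643, 0.231] pointing down, gripper open.
Joint ranges: [-2.63, 2.63], [-0.94, 2.18], [0.31, 2.57], [-1.31, 4.45], [0, 2.66], [-2.55, 2.55]. Speed limits (rad/s): [2.57, 2.57, 3.14, 3.14, 3.14, 3.14].

INTERFACE

Orientations are given as a rotation vector (axis times angle).
In Python, from workcell import bot, vision gives the robot as it stands. The module is installed in compiled form; this text tells all that it offers.
- The arm moves only by the tool play_rows, never from a script. Its argument "moves" is a list that holds one entry, the list of rows, each a list of 7 numbers: the turn, a rotation vector about the tool's x, y, z as a fraction of full scale, then the shift along the tool's x, y, z as a fraction of full scale, then the finger opening in mm, from 0 to 85.4. In form: [[[ax, ay, az, x, y, z, jaw], ...]]. A call has 1 to 5 rows; each row shifts and turns the commanded pose from where the row before left it, along the tool's axes as they then stand; what a row does not reach is not made up. Full scale, the value 1, is 0.1 m for a shift and 0.5 rad for a turn. A row lasts 1/12 s, in which the tool goes at most 41.7 mm and 7.16 degrees, less where a joint would pass 70% of its speed; a pose out of reach is approached as far as the arm can. A call with a number of a shift or a turn outside -1 to 1 is refused whole. A call with a gripper value outside its range is refused whole. The fingers move at their own pace and stop on an object; "newtons" is the grip in N (left out, the last holds). Time passes only in rows, so rows that do not move let the fingers close. It gives the time, the measured TCP pose, the force, the opening and the grip force at its end, in the units of the state.
- bot.read_state(): the state, without advancing time (a new reading comes with each control period).
- vision.read_camera(name): name is "scene" or "top" or "wrist"; returns a dict with "image" (384x512x3 uint8, red, green, blue), "depth" (384x512 float32, m along the optical axis (not along the pixel's ray), 0 where there is no reading), "K" (3x3 intrinsics, pixels), "R" (3x3) and "t" (3): a world point X has camera coordinates R X + t. Camera axes: x right, y down, z forward; pixel columns grow to the right and rows downward; lengths in m; the calibration is good to about 2 mm. A picture is of the moment at which its call begins.
- bot.finish_job(): hands the job in; it is judged then, once.
The state is a dict: "time": time; "q": joint angles; "joint_vel": joint speeds; "joint_torque": joint torques, N m; "tool_pos": TCP position; "tcp_rot": TCP orientation; "wrist_force": force on the tool from outside, world axes, zero at the start; "torque": the same for the moment, N m; "width": opening from 0.0 (shut) to 1.0 (fully open); "grip_force": force on a finger pad.
Only numpy, scipy, OpenCV 4.12 (cv2) and the standard library are available. Lean on these libraries where they do the work, as an engineer would, in place of code of your own. Each camera call takes 0.05 s, during which the arm holds its last target. There are 200 camera calls.

TASK

Slide the screw jack along the white plate, without lifting it, until it is fully home in the V-stop under the height gauge. Then press the gauge's carriage down by its black cap until the sprung foot stands on the jack and is pushed about half way up its 20 mm spring travel, never to the end of it, and leave it standing there. Do not disturb the disc weight and the steel bar that also stand on the plate.

Things in the scene. Friction and masses are not known exactly. Their poses are not given: they have to be found in the camera images.
- gauge: Bench height gauge, fixed: white plate 340 x 400 x 20 mm. Origin: centre of its underside, z up. In its frame a 90-degree V-stop of two steel rails 12 mm thick, 76 long, 25 high opens towards -x (robot's side), mouth 120 mm wide; behind it, at x = 135 mm, a column of 24 mm diameter and 205 mm height, on which a carriage slides that holds an upright sleeve over the V-stop.
- stop_home (a point): Point on the plate's top, straight below the gauge foot (x = 50, y = 0, z = 20 mm in the gauge's frame): where the centre of the jack's underside is when the jack is home, touching both rails of the V-stop.
- jack: Loose dark steel screw jack, about 0.8 kg, on the plate in front of the V-stop. Round body 72 mm in diameter, straight to 30 mm up, narrowing to 42 mm at 48 mm; above it a bright stiff screw with a flat pad 36 mm in diameter, set differently each time: the pad's top is 60 to 86 mm above the underside. Origin: centre of the underside, z up.
- carriage (a joint): Travel of the gauge carriage in m: 0 at the top, grows as it is pressed down, to 0.085. It stays where it is left (sliding takes about 9 N downwards). At 0 the relaxed foot's underside is 125 mm above the plate.
- cap_top (a point): Centre of the top of the carriage's black round push cap, 40 mm in diameter, 11 mm thick, straight above the foot; 95 mm above the relaxed foot's underside. The cap, sleeve (28 mm in diameter) and foot have one upright axis.
- foot (a joint): Spring deflection of the gauge foot in m, the gauge's reading: 0 relaxed, grows as the foot is pushed up towards its sleeve, 0.020 at the end of its travel. Spring 2 N at 0 plus 0.3 N per mm. The gap between the 10 mm thick foot disc and the sleeve above it is 16 mm when relaxed and 6 mm at half travel.
- foot_tip (a point): Centre of the underside of the gauge foot, a steel disc 20 mm in diameter and 10 mm thick.
- weight: Bystander on the plate: steel disc weight with a knob, 56 mm in diameter, 50 mm tall; origin under its centre.
- spacer: Bystander on the plate: steel bar 90 x 35 x 30 mm; origin under its centre, x along its length.
Things that resemble listed ones, but are neither listed nor needed, are in the scene too. Leave any blue or yellow look-alike of the jack alone.

How it is judged:
On the way:
1. the jack is home in the V-stop (within 6 mm of the point below the foot) with the foot still relaxed (horizontal distance between jack and stop_home below 0.006 m and value of joint foot below 0.002 m), for 0.2 s.
At the end, for the whole second after the job is handed in: The jack stands upright and still, its centre within 6 mm of the point below the foot, and the gauge foot, left standing on the jack, is pushed up 5 to 15 mm of its 20 mm travel (horizontal distance between jack and stop_home below 0.006 m and value of joint foot between 0.005 and 0.015 m and angle between jack's own z axis and vertical below 0.06 rad and linear speed of jack below 0.01 m/s); the robot touches nothing.
It fails at once if the foot is driven to the end of its spring travel (over 18.5 mm) (value of joint foot above 0.0185 m).
It fails at once if the jack is lifted more than 12 mm off the plate (z of jack in the frame of gauge above 0.032 m).
It fails at once if the jack is tipped by more than 20 degrees (angle between jack's own z axis and vertical above 0.35 rad).
It fails at once if a bystander is moved by more than 30 mm (distance of any of weight, spacer from where it was at the start of the episode above 0.03 m).
It also fails if it takes over 54 s, if anything falls off the work surface, if the arm or the gripper's body presses on something with over 40 N, if the wrist force passes 120 N, or if a joint passes its speed limit or range.

## Working session

There is one attempt and no reset: what is moved stays moved. The work goes in short steps, Python scripts to look and compute and a tool call to move; the robot and the scene stay as the last step left them, time stands still between calls to the robot, and variables do not carry over. Pictures are saved under pics/ and viewed, at most 10 in all, crops included, and the job is handed in when it is done.

Besides the shell and the picture viewer there is one more tool, called after "Emit:" by a JSON object that holds its "api" and its "payload". play_rows: Moves the arm, as the interface text tells. Its arguments: {"type":"object","properties":{"moves":{"type":"array","items":{"type":"array","items":{"type":"array","items":{"type":"number"}}}},"newtons":{"type":"number"}},"required":["moves"]}

```bash
mkdir -p pics; cat > h.py <<'E'
import numpy as np, cv2, pickle
from workcell import bot, vision
def grab(n):
    c=vision.read_camera(n); pickle.dump(c,open(f'{n}.pkl','wb')); return c
def ld(n): return pickle.load(open(f'{n}.pkl','rb'))
def pts(c):
    d=c['depth'];v,u=np.mgrid[:d.shape[0],:d.shape[1]]
    P=np.stack([u,v,np.ones_like(u)],-1)@np.linalg.inv(c['K']).T*d[...,None]
    return (P-c['t'])@c['R']
def ray(c,uv,z):
    d=c['R'].T@(np.linalg.inv(c['K'])@[uv[0],uv[1],1]); o=-c['R'].T@c['t']
    return o+d*(z-o[2])/d[2]
def proj(c,X):
    p=c['K']@(c['R']@np.asarray(X)+c['t']); return p[:2]/p[2]
E
python3 - <<'E'
from h import *
a=grab('scene');b=grab('top');w=grab('wrist')
for n,c in zip('stw',(a,b,w)): print(n,-c['R'].T@c['t'],c['R'][2],c['K'][0,0])
im=np.hstack([a['image'],b['image']])
cv2.imwrite('pics/a.png',cv2.resize(np.vstack([a['image'],b['image']])[...,::-1],(400,600),interpolation=cv2.INTER_AREA))
cv2.imwrite('pics/s.png',a['image'][...,::-1]);cv2.imwrite('pics/t.png',b['image'][...,::-1])
print(bot.read_state())
E
```

```text
s [1.08128822 0.66403077 0.69506949] [-0.54676839 -0.63551909 -0.54512366] 387.16160920538925
t [0.41744049 0.0209267  0.95841425] [ 0.18028456  0.01472564 -0.98350426] 419.1213322336111
w [0.1250237  0.6681047  0.37244018] [ 0.30258074 -0.09869384 -0.94800022] 335.64457729312466
{'time': 0.15, 'q': array([ 1.22709496e+00,  2.64613407e-01,  1.60505507e+00, -3.05675762e-05,
        1.27372615e+00, -3.68929923e-02]), 'joint_vel': array([-0.00065863, -0.00109133, -0.00341019, -0.00112414,  0.00027347,
        0.00127648]), 'joint_torque': array([ 1.08985303e-03, -5.15903914e+01, -3.67961240e+01, -1.61014232e-04,
        7.81702227e-03, -1.94742398e-05]), 'tool_pos': array([0.20367563, 0.6429371 , 0.23022843]), 'tcp_rot': array([-4.79983666e-01, -3.10439223e+00,  2.78783812e-03]), 'wrist_force': array([0.25381536, 0.77791851, 0.48925349]), 'torque': array([-0.07369677,  0.03147806, -0.00851992]), 'grip_force': 0.0, 'width': 0.9958055068117936}
```

View pics/s.png

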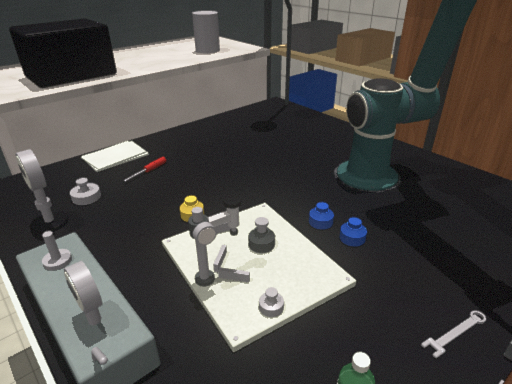

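View pics/t.png

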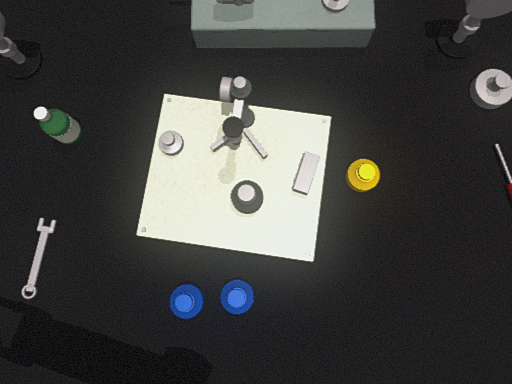

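The jack is the dark one, at scene (262,235) and top (247,197). It could be confused with the blue ones at top (186,302) and (237,297), the yellow one at (363,175), or the weight at (171,142). The spacer is at top (307,173), the V-stop around (240,140) and the black cap at (233,127).

```bash
python3 - <<'E'
from h import *
b=ld('top');a=ld('scene')
for n,c in(('top',b),('scene',a)):
    P=pts(c);g=c['image'].astype(int)
    m=((g.min(2)>150)&(abs(P[...,2]-.02)<.012)).astype(np.uint8)
    k,l,s,_=cv2.connectedComponentsWithStats(m); i=1+np.argmax(s[1:,4])
    q=P[l==i]; print(n,'plate z',np.median(q[:,2]))
    # exact: hull pixels cast on z=.02
    h=cv2.convexHull(np.argwhere(l==i)[:,::-1].astype(np.int32))[:,0]
    W=np.array([ray(c,x,.02)[:2] for x in h],np.float32)
    r=cv2.minAreaRect(W*1000); print(r)
    print(np.round(cv2.boxPoints(r)))
P=pts(b)
v,u=np.mgrid[:384,:512]
def rep(n,c,uv,R,zlo,zhi):
    P=pts(c);m=(np.hypot(u-uv[0],v-uv[1])<R)&(P[...,2]>zlo)&(P[...,2]<zhi)
    q=P[m]; print(n,m.sum(),'mean',q.mean(0).round(4),'min',q.min(0).round(4),'max',q.max(0).round(4))
    if m.sum()>4: print('   circ',cv2.minEnclosingCircle((q[:,:2]*1000).astype(np.float32)))
rep('jack all',b,(247,197),22,.03,.2)
rep('jack pad t',b,(246,194),14,.075,.2)
rep('jack pad s',a,(262,225),14,.075,.2)
rep('cap t',b,(233,127),13,.2,.3)
rep('cap s',a,(233,206),13,.2,.3)
rep('weight t',b,(171,142),16,.03,.2)
rep('spacer t',b,(307,173),30,.035,.2)
rep('column',b,(241,88),14,.15,.3)
cr=lambda c,x,y,s:cv2.resize(c['image'][y-s:y+s,x-s:x+s,::-1],(400,400),interpolation=cv2.INTER_CUBIC)
cv2.imwrite('pics/c.png',np.hstack([cr(b,240,150,75),cr(a,245,235,65)]))
E
```

```text
top plate z 0.01928103465440523
((609.3246459960938, 86.10267639160156), (397.5098571777344, 337.83343505859375), 81.73189544677734)
[[ 414.  -86.]
 [ 748. -135.]
 [ 805.  259.]
 [ 471.  307.]]
scene plate z 0.020486238523778122
((608.4459228515625, 88.44895935058594), (398.7179260253906, 338.66302490234375), 81.68160247802734)
[[ 412.  -84.]
 [ 747. -133.]
 [ 805.  261.]
 [ 470.  310.]]
jack all 849 mean [0.5506 0.0582 0.068 ] min [0.5186 0.0251 0.0306] max [0.5898 0.0936 0.1028]
   circ ((554.2548217773438, 59.44948196411133), 35.99275207519531)
jack pad t 232 mean [0.5538 0.0592 0.0979] min [0.537  0.0416 0.0896] max [0.5726 0.0769 0.1028]
   circ ((554.6473999023438, 59.37006378173828), 18.02277374267578)
jack pad s 155 mean [0.5561 0.0642 0.0952] min [0.5355 0.043  0.0752] max [0.5725 0.0787 0.1035]
   circ ((554.4280395507812, 59.84024429321289), 19.375986099243164)
cap t 363 mean [0.6578 0.0794 0.2186] min [0.6392 0.0599 0.2108] max [0.6781 0.0984 0.2227]
   circ ((658.8589477539062, 79.16464233398438), 19.828365325927734)
cap s 211 mean [0.6608 0.085  0.2171] min [0.6392 0.0622 0.2   ] max [0.6783 0.1012 0.2218]
   circ ((658.4362182617188, 81.31157684326172), 20.392162322998047)
weight t 484 mean [0.6765 0.2324 0.0492] min [0.6522 0.2071 0.0304] max [0.7077 0.2629 0.0731]
   circ ((680.3760375976562, 235.1402130126953), 28.26096534729004)
spacer t 643 mean [ 0.6067 -0.0716  0.0491] min [ 0.5611 -0.1017  0.0355] max [ 0.6541 -0.043   0.0542]
   circ ((607.5721435546875, -72.5548095703125), 46.9218864440918)
column 504 mean [0.7369 0.0673 0.2038] min [0.7191 0.0459 0.1646] max [0.7681 0.09   0.2272]
   circ ((744.4351196289062, 71.64679718017578), 26.59865379333496)
```

View pics/c.png

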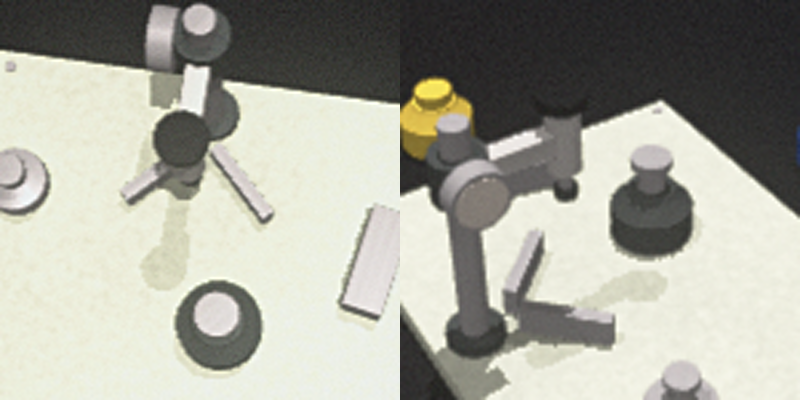

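The crop confirms it: the dark jack with the bright screw sits in front of the V, at crop-left (218,320). The plate fit and the cap agree on home, (0.6586, 0.0797), with the gauge axis at -8.3°. The jack is at (0.5545, 0.0595) and its pad top at z ≈ 0.102. The cap top at z ≈ 0.221 means the carriage is already about 19 mm down, so the foot's underside is at about 0.126. I'll push low with half-open, tilted fingers that cradle the body.

Emit:
{"api": "play_rows", "payload": {"moves": [[[0,0,-0.205,0,0,0,48],[0,0,-0.205,0,0,0,48],[0,0,-0.205,0,0,0,48],[0,0,0,-0.15,-0.35,0,48],[0,0,0,-0.15,-0.35,0,48]]]}}

```text
time: 0.57
tool_pos: [0.2333, 0.5736, 0.2301]
tcp_rot: [0.006, -3.141, 0.002]
wrist_force: [1.6, -0.4, 0.4]
width: 0.564
grip_force: 0.0
```

Emit:
{"api": "play_rows", "payload": {"moves": [[[0,0,0,-0.15,-0.35,0,48],[0,0,0,-0.15,-0.35,0,48],[0,0,0,-0.15,-0.35,0,48],[0,0,0,-0.15,-0.35,0,48],[0,0,0,-0.15,-0.35,0,48]]]}}

```text
time: 0.98
tool_pos: [0.3091, 0.3967, 0.2309]
tcp_rot: [0.002, -3.141, 0.001]
wrist_force: [2.0, -0.4, -0.5]
width: 0.561
grip_force: 0.0
```

Emit:
{"api": "play_rows", "payload": {"moves": [[[0,0,0,-0.16,-0.34,0,48],[0,0,0,-0.16,-0.34,0,48],[0,0,0,-0.16,-0.34,0,48],[0,0,0,-0.16,-0.34,0,48],[0,0,0,-0.16,-0.34,0,48]]]}}

```text
time: 1.4
tool_pos: [0.3893, 0.2268, 0.2312]
tcp_rot: [-0.002, 3.141, 0.0]
wrist_force: [0.6, 0.2, -0.8]
width: 0.563
grip_force: 0.0
```

Emit:
{"api": "play_rows", "payload": {"moves": [[[0,0,0,-0.16,-0.34,0,48],[0,0,0,-0.16,-0.34,0,48],[0,0,0,-0.16,-0.34,0,48],[0,0,0,-0.16,-0.34,0,48],[0,0,0,-0.16,-0.34,0,48]]]}}

```text
time: 1.82
tool_pos: [0.4695, 0.0568, 0.2312]
tcp_rot: [-0.001, 3.141, 0.0]
wrist_force: [0.6, 0.5, 0.0]
width: 0.564
grip_force: 0.0
```

Emit:
{"api": "play_rows", "payload": {"moves": [[[0,-0.2,0,0,0,0,48],[0,-0.2,0,0,0,0,48],[0,-0.2,0,0,0,0,48],[0,-0.2,0,0,0,0,48],[0,-0.2,0,0,0,0,48]]]}}

```text
time: 2.23
tool_pos: [0.4694, 0.0583, 0.2316]
tcp_rot: [0.0, 2.637, 0.0]
wrist_force: [-0.2, -1.2, -0.6]
width: 0.564
grip_force: 0.0
```

Emit:
{"api": "play_rows", "payload": {"moves": [[[0,-0.2,0,0,0,0,48],[0,-0.2,0,0,0,0,48],[0,0,0,0.21,0,0.25,48],[0,0,0,0.21,0,0.25,48],[0,0,0,0.21,0,0.25,48]]]}}

```text
time: 2.65
tool_pos: [0.4803, 0.0613, 0.1415]
tcp_rot: [0.001, 2.446, -0.001]
wrist_force: [0.3, -0.7, -0.4]
width: 0.564
grip_force: 0.0
```

Emit:
{"api": "play_rows", "payload": {"moves": [[[0,0,0,0.21,0,0.25,48],[0,0,0,0.21,0,0.25,48],[0,0,0,0,0,0,48]]]}}

```text
time: 2.9
tool_pos: [0.4953, 0.0639, 0.0842]
tcp_rot: [0.002, 2.477, -0.013]
wrist_force: [-1.9, -0.6, -0.3]
width: 0.556
grip_force: 0.0
```

```bash
python3 - <<'E'
from h import *
s=bot.read_state();print(s['q'].round(3),s['tool_pos'],s['tcp_rot'],s['joint_vel'].round(2))
E
```

```text
[ 0.149 -0.24   2.571 -0.591  0.183 -0.872] [0.49527007 0.06390839 0.08423025] [ 1.52269138e-03  2.47691740e+00 -1.31602924e-02] [-0.   -0.09 -0.    0.27  0.07 -0.32]
```

Emit:
{"api": "play_rows", "payload": {"moves": [[[0,0.16,0,0,0,-0.1,48],[0,0.16,0,0,0,0,48],[0,0.16,0,0,0,0,48],[0,0,0,0,0,0,48]]]}}

```text
time: 3.23
tool_pos: [0.4981, 0.0624, 0.0985]
tcp_rot: [0.011, 2.671, -0.017]
wrist_force: [0.9, -0.2, 1.0]
width: 0.56
grip_force: 0.0
```

```bash
python3 - <<'E'
from h import *
s=bot.read_state();print(s['q'].round(3),s['tool_pos'],s['tcp_rot'],s['joint_vel'].round(2))
E
```

```text
[ 0.123 -0.202  2.426 -0.157  0.457 -1.314] [0.4981347  0.06244558 0.09847499] [ 0.01098267  2.67092013 -0.01664283] [ 0.01 -0.02  0.07 -0.14 -0.12  0.16]
```

Emit:
{"api": "play_rows", "payload": {"moves": [[[0,0.17,0,0,0,0,48],[0,0.17,0,0,0,0,48],[0,0,0,0.13,-0.015,0.28,48],[0,0,0,0.13,-0.015,0.28,48],[0,0,0,0,0,0,48]]]}}

```text
time: 3.65
tool_pos: [0.479, 0.057, 0.0275]
tcp_rot: [0.013, 2.856, -0.022]
wrist_force: [-2.7, -0.2, -1.2]
width: 0.561
grip_force: 0.0
```

```bash
python3 - <<'E'
from h import *
s=bot.read_state();print(s['q'].round(3),s['tool_pos'],s['tcp_rot'],s['joint_vel'].round(2))
E
```

```text
[ 0.099 -0.025  2.384 -0.092  0.502 -1.389] [0.47899593 0.05698156 0.02746809] [ 0.01284037  2.85610149 -0.02220536] [ 0.01 -0.05 -0.02  0.01  0.09 -0.01]
```

Emit:
{"api": "play_rows", "payload": {"moves": [[[0,0,0,-0.113,0.03,-0.03,48],[0,0,0,-0.115,0,0.034,48],[0,0,0,-0.096,0.0,0.028,48],[0,0,0,-0.096,0.02,0.028,48],[0,0,0,-0.096,0.02,0.028,48]]]}}

```text
time: 4.07
tool_pos: [0.5385, 0.0639, 0.0415]
tcp_rot: [0.013, 2.847, -0.022]
wrist_force: [-11.7, -2.8, 12.3]
width: 0.565
grip_force: 12.4
```

Emit:
{"api": "play_rows", "payload": {"moves": [[[0,0,0,-0.096,0.02,0.028,48],[0,0,0,-0.096,0.02,0.028,48],[0,0,0,-0.096,0.02,0.028,48],[0,0,0,0,0,0,48]]]}}

```text
time: 4.4
tool_pos: [0.5714, 0.0703, 0.0424]
tcp_rot: [0.013, 2.841, -0.02]
wrist_force: [-1.2, -0.7, 1.0]
width: 0.561
grip_force: 1.0
```

```bash
python3 - <<'E'
from h import *
s=bot.read_state();print(s['q'].round(3),s['tool_pos'],s['tcp_rot'],s['wrist_force'])
b=grab('top');a=grab('scene')
cr=lambda c,x,y,s:cv2.resize(c['image'][y-s:y+s,x-s:x+s,::-1],(400,400),interpolation=cv2.INTER_CUBIC)
cv2.imwrite('pics/d.png',np.hstack([cr(b,240,150,75),cr(a,245,235,65)]))
E
```

```text
[ 0.107  0.117  2.201 -0.093  0.529 -1.381] [0.57136213 0.07026536 0.042421  ] [ 0.01287192  2.84148143 -0.02030322] [-1.1846365  -0.69762847  1.01042962]
```

View pics/d.png

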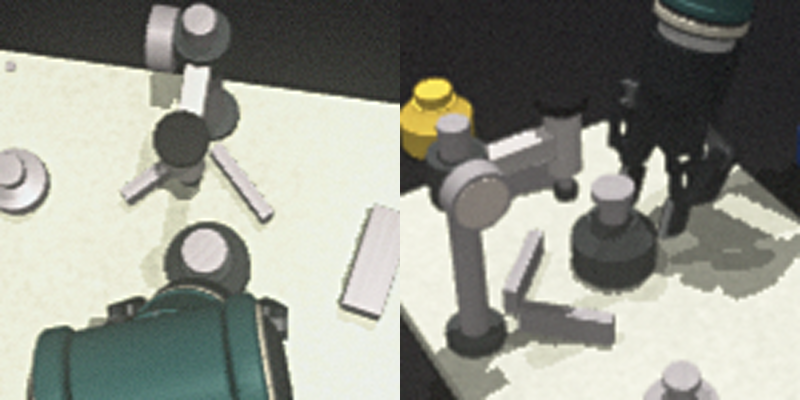

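The jack is standing upright between the fingers, with its pad at crop-left (205,250), about half way to the V. Next I lower the fingers slightly, tilt back a little further and keep pushing.

Emit:
{"api": "play_rows", "payload": {"moves": [[[0,-0.18,0,0.02,0,0.06,48],[0,-0.18,0,0.02,0,0.04,48],[0,0,0,0,0,0,48]]]}}

```text
time: 4.75
tool_pos: [0.5609, 0.0692, 0.0248]
tcp_rot: [0.009, 2.672, -0.022]
wrist_force: [-2.1, -0.6, -2.1]
width: 0.558
grip_force: 0.0
```

```bash
cat >> h.py <<'E'
def pad(uv,R=13,cam='top'):
    c=grab(cam);P=pts(c);v,u=np.mgrid[:384,:512]
    m=(np.hypot(u-uv[0],v-uv[1])<R)&(P[...,2]>.097)&(P[...,2]<.109)&(c['image'].min(2)>90)
    q=P[m]; print('pad',m.sum(),cv2.minEnclosingCircle((q[:,:2]*1000).astype(np.float32)),np.median(q[:,2]))
E
python3 - <<'E'
from h import *
s=bot.read_state();print(s['q'].round(3),s['tool_pos'],s['tcp_rot'],s['wrist_force'])
pad((242,169)); pad((314,232-30),22,'scene')
E
```

```text
[ 0.124  0.075  2.349 -0.284  0.264 -1.183] [0.56087045 0.06921805 0.02484217] [ 0.00892485  2.67219227 -0.02245305] [-2.14948581 -0.59428778 -2.07035703]
pad 180 ((607.1001586914062, 68.91743469238281), 17.661500930786133) 0.09862140830649296
pad 0 ((0.0, 0.0), 0.0) nan
  return _methods._mean(a, axis=axis, dtype=dtype,
  ret = ret.dtype.type(ret / rcount)
```

Emit:
{"api": "play_rows", "payload": {"moves": [[[0,0,0,-0.04,0,-0.07,48],[0,0,0,-0.089,0,0.04,48],[0,0,0,-0.089,0.02,0.04,48],[0,0,0,-0.089,0.02,0.043,48],[0,0,0,-0.089,0.02,0.045,48]]]}}

```text
time: 5.27
tool_pos: [0.6081, 0.0751, 0.039]
tcp_rot: [0.012, 2.667, -0.022]
wrist_force: [-8.0, -1.4, 5.3]
width: 0.558
grip_force: 4.8
```

Emit:
{"api": "play_rows", "payload": {"moves": [[[0,0,0,0,0,0,48],[0,0,0,0,0,0,48]]]}}

```text
time: 5.43
tool_pos: [0.6096, 0.0757, 0.0397]
tcp_rot: [0.011, 2.663, -0.02]
wrist_force: [0.1, 0.3, -0.1]
width: 0.558
grip_force: 0.0
```

```bash
python3 - <<'E'
from h import *
s=bot.read_state();print(s['q'].round(3),s['tool_pos'],s['tcp_rot'],s['wrist_force'])
pad((240,158),16)
E
```

```text
[ 0.124  0.131  2.25  -0.253  0.296 -1.213] [0.60958112 0.07566426 0.0397107 ] [ 0.01092133  2.66309946 -0.02019205] [ 0.0634869   0.27152932 -0.09737224]
pad 172 ((643.2189331054688, 74.51514434814453), 17.75059700012207) 0.09878560977054648
```

Emit:
{"api": "play_rows", "payload": {"moves": [[[0,0,0,-0.038,0.018,0.036,48],[0,0,0,-0.038,0.018,0.036,48],[0,0,0,-0.038,0.018,0.03,48],[0,0,0,0,0,0,48],[0,0,0,0,0,0,48]]]}}

```text
time: 5.9
tool_pos: [0.6213, 0.0802, 0.034]
tcp_rot: [0.011, 2.667, -0.022]
wrist_force: [-2.1, -2.8, 1.3]
width: 0.564
grip_force: 3.1
```

```bash
python3 - <<'E'
from h import *
s=bot.read_state();print(s['tool_pos'],s['wrist_force'])
pad((238,152),18)
E
```

```text
[0.6213048  0.0802053  0.03400561] [-2.08306719 -2.83216294  1.33541185]
pad 125 ((652.4486694335938, 79.7034912109375), 17.518936157226562) 0.0985266431437873
```

Emit:
{"api": "play_rows", "payload": {"moves": [[[0,0,0,-0.04,-0.005,0.02,48],[0,0,0,0,0,0,48]]]}}

```text
time: 6.12
tool_pos: [0.6255, 0.08, 0.0339]
tcp_rot: [0.011, 2.667, -0.021]
wrist_force: [-2.9, -1.3, -0.1]
width: 0.563
grip_force: 3.4
```

Emit:
{"api": "play_rows", "payload": {"moves": [[[0,0,0,-0.04,-0.005,0.02,48],[0,0,0,0,0,0,48]]]}}

```text
time: 6.28
tool_pos: [0.628, 0.0797, 0.0332]
tcp_rot: [0.011, 2.671, -0.022]
wrist_force: [-14.7, 1.3, 9.4]
width: 0.56
grip_force: 10.1
```

```bash
python3 - <<'E'
from h import *
s=bot.read_state();print(s['tool_pos'],s['wrist_force'])
pad((238,152),18)
b=ld('top');a=grab('scene')
cr=lambda c,x,y,s:cv2.resize(c['image'][y-s:y+s,x-s:x+s,::-1],(400,400),interpolation=cv2.INTER_CUBIC)
cv2.imwrite('pics/e.png',np.hstack([cr(b,240,140,50),cr(a,235,235,50)]))
E
```

```text
[0.62802983 0.0796549  0.03317217] [-14.67346933   1.33123848   9.38866291]
pad 96 ((658.1422119140625, 78.41253662109375), 17.110628128051758) 0.09870079074809923
```

View pics/e.png

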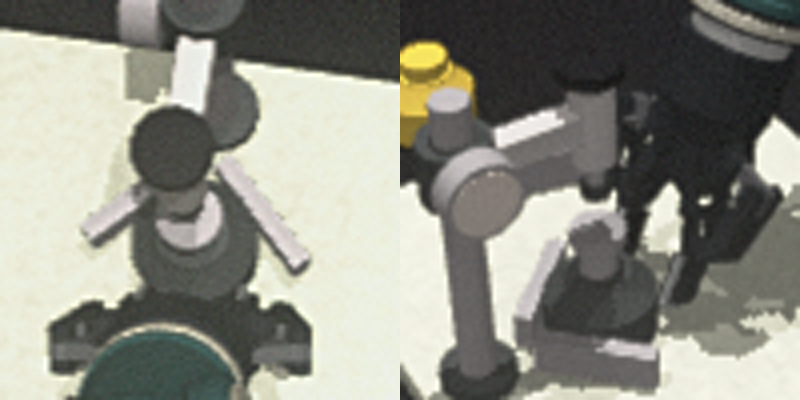

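The jack is standing in the V and touching both rails, with the pad at crop-left (190,225). The force rose on contact. One more small push, then retreat and check.

Emit:
{"api": "play_rows", "payload": {"moves": [[[0,0,0,-0.025,-0.004,0.012,48],[0,0,0,0,0,0,48],[0,0,0,0,0,0,48]]]}}

```text
time: 6.63
tool_pos: [0.6285, 0.0795, 0.0325]
tcp_rot: [0.01, 2.674, -0.022]
wrist_force: [-23.2, 4.6, 17.9]
width: 0.566
grip_force: 16.8
```

Emit:
{"api": "play_rows", "payload": {"moves": [[[0,0,0,0.18,0.0,-0.1,48],[0,0,0,0.2,0,-0.1,48],[0,0,0,0.2,0,-0.15,48],[0,0,0,0.2,0,-0.2,48],[0,0.2,0,0,0,-0.35,0]]]}}

```text
time: 7.05
tool_pos: [0.5052, 0.0775, 0.0608]
tcp_rot: [0.01, 2.786, -0.031]
wrist_force: [-3.3, -2.8, -5.3]
width: 0.434
grip_force: 0.0
```

Emit:
{"api": "play_rows", "payload": {"moves": [[[0,0.2,0,0,0,-0.35,0],[0,0.2,0,0,0,-0.35,0],[0,0.2,0,0,0,-0.35,0],[0,0.15,0,0,0,-0.35,0],[0,0,0,0,0,-0.3,0]]]}}

```text
time: 7.47
tool_pos: [0.4953, 0.0832, 0.2421]
tcp_rot: [0.02, 3.121, -0.023]
wrist_force: [0.6, 0.5, 0.6]
width: 0.0
grip_force: 0.0
```

```bash
python3 - <<'E'
from h import *
s=bot.read_state();print(s['q'].round(2),s['tool_pos'],s['tcp_rot'],s['width'])
pad((238,152),18)
b=ld('top');P=pts(b);v,u=np.mgrid[:384,:512]
# body circle: dark pixels front arc on z=.05 (r 36), and cap
m=(np.hypot(u-238,v-160)<40)&(P[...,2]>.034)&(P[...,2]<.06)&(b['image'].max(2)<110)
q=P[m];q=q[np.hypot(q[:,0]-.6586,q[:,1]-.0797)<.045];print(len(q),cv2.minEnclosingCircle((q[:,:2]*1000).astype(np.float32)))
c=(np.hypot(u-233,v-127)<13)&(P[...,2]>.2)&(P[...,2]<.24);print('cap',P[c].mean(0),np.percentile(P[c][:,2],[10,50,90]))
E
```

```text
[ 0.13 -0.09  1.96 -0.02  1.25 -1.42] [0.49532381 0.08315309 0.24209522] [ 0.02037958  3.12053435 -0.02287755] 0.0003251355971670391
pad 0 ((0.0, 0.0), 0.0) nan
0 ((0.0, 0.0), 0.0)
cap [0.66656403 0.08375487 0.21892215] [0.21730578 0.21889437 0.22053122]
  return _methods._mean(a, axis=axis, dtype=dtype,
  ret = ret.dtype.type(ret / rcount)
```

Emit:
{"api": "play_rows", "payload": {"moves": [[[0,0,0,0,0,-0.3,0],[0,0,0,-0.35,-0.01,0,0],[0,0,0,-0.35,-0.01,0,0],[0,0,0,-0.35,-0.01,0,0],[0,0,0,-0.35,-0.01,0,0]]]}}

```text
time: 7.93
tool_pos: [0.6338, 0.0777, 0.2712]
tcp_rot: [0.019, 3.12, -0.024]
wrist_force: [-0.1, 0.4, 0.5]
width: -0.001
grip_force: 0.0
```

Emit:
{"api": "play_rows", "payload": {"moves": [[[0,0,0,-0.24,0,0,0],[0,0,0,0,0,0,0],[0,0,0,0,0,0,0]]]}}

```text
time: 8.18
tool_pos: [0.6566, 0.0772, 0.27]
tcp_rot: [0.02, 3.124, -0.025]
wrist_force: [-1.4, -0.4, 0.1]
width: 0.002
grip_force: 0.0
```

```bash
python3 - <<'E'
from h import *
s=bot.read_state();print(s['tool_pos'],s['tcp_rot'],s['wrist_force'])
a=grab('scene');P=pts(a);g=a['image']
n=cv2.resize(g[180:280,180:290,::-1],(660,600),interpolation=cv2.INTER_CUBIC);cv2.imwrite('pics/f.png',n)
D=np.hypot(P[...,0]-.6586,P[...,1]-.0797)
for lo,hi,r in((.2,.235,.022),(.085,.112,.02),(.035,.052,.040)):
    m=(D<r)&(P[...,2]>lo)&(P[...,2]<hi);h,e=np.histogram(P[m][:,2],12);print(h,e.round(4))
for z in(.2215,.1265,.1,.02): print(z,proj(a,[.6586,.0797,z]))
E
```

```text
[0.65660273 0.07717254 0.27002537] [ 0.02044703  3.12379791 -0.02450839] [-1.41922153 -0.35540765  0.05007342]
[13  2  0  0  1  6  9 15 11 11 63 78] [0.2    0.2018 0.2037 0.2055 0.2073 0.2091 0.2109 0.2127 0.2146 0.2164
 0.2182 0.22   0.2218]
[ 3  1  7  5  3  6  7  8 15 44 43 14] [0.0886 0.0897 0.0908 0.0919 0.093  0.0941 0.0952 0.0963 0.0974 0.0985
 0.0996 0.1007 0.1017]
[ 5  8  4  9 10  6 21 22 15 13 15 34] [0.035  0.0364 0.0378 0.0392 0.0406 0.042  0.0434 0.0448 0.0462 0.0476
 0.049  0.0504 0.0518]
0.2215 [231.17423048 198.9335574 ]
0.1265 [232.89255824 232.58582959]
0.1 [233.337629   241.30223563]
0.02 [234.60086049 266.04175903]
```

View pics/f.png

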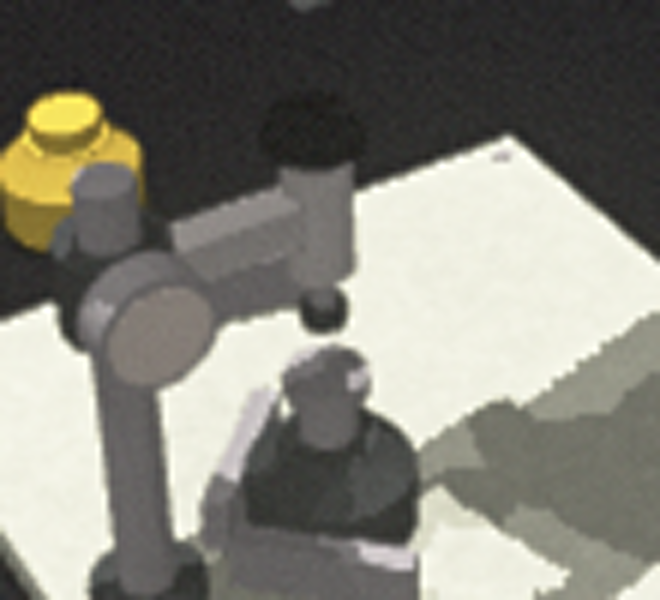

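The jack's pad at crop (327,372) lies straight below the foot at (324,310), so it is home. Pad top is at about 0.0997 and cap top at about 0.220, so the foot should touch at cap z ≈ 0.195 and the target is ≈ 0.185.

Emit:
{"api": "play_rows", "payload": {"moves": [[[0,0,0,-0.02,0.025,0.2,0],[0,0,0,0,0,0.2,0],[0,0,0,0,0,0,0],[0,0,0,0,0,0,0]]]}}

```text
time: 8.57
tool_pos: [0.6562, 0.079, 0.2299]
tcp_rot: [0.02, 3.127, -0.025]
wrist_force: [-0.6, 1.0, 0.3]
width: 0.004
grip_force: 0.0
```

Emit:
{"api": "play_rows", "payload": {"moves": [[[0,0,0,0,0,0.05,0],[0,0,0,0,0,0.05,0],[0,0,0,0,0,0.05,0],[0,0,0,0,0,0.05,0],[0,0,0,0,0,0.05,0]]]}}

```text
time: 8.98
tool_pos: [0.6592, 0.0788, 0.2088]
tcp_rot: [0.02, 3.121, -0.024]
wrist_force: [-4.2, 1.1, 8.2]
width: 0.003
grip_force: 4.5
```

Emit:
{"api": "play_rows", "payload": {"moves": [[[0,0,0,0,0,0.03,0],[0,0,0,0,0,0,0],[0,0,0,0,0,0,0]]]}}

```text
time: 9.23
tool_pos: [0.6592, 0.0788, 0.2049]
tcp_rot: [0.02, 3.122, -0.024]
wrist_force: [-1.6, -0.0, 5.6]
width: -0.001
grip_force: 2.7
```

Emit:
{"api": "play_rows", "payload": {"moves": [[[0,0,0,0,0,0.05,0],[0,0,0,0,0,0.05,0],[0,0,0,0,0,0,0]]]}}

```text
time: 9.48
tool_pos: [0.6593, 0.0788, 0.1945]
tcp_rot: [0.02, 3.122, -0.023]
wrist_force: [-1.0, 1.9, 4.5]
width: 0.002
grip_force: 1.9
```

Emit:
{"api": "play_rows", "payload": {"moves": [[[0,0,0,0,0,0.04,0],[0,0,0,0,0,0.03,0],[0,0,0,0,0,0,0],[0,0,0,0,0,0,0]]]}}

```text
time: 9.82
tool_pos: [0.6593, 0.0788, 0.1885]
tcp_rot: [0.02, 3.122, -0.023]
wrist_force: [-3.9, 1.6, 8.3]
width: 0.003
grip_force: 4.3
```

```bash
python3 - <<'E'
from h import *
s=bot.read_state();print(s['tool_pos'],s['wrist_force'])
a=grab('scene')
cv2.imwrite('pics/g.png',cv2.resize(a['image'][200:260,205:265,::-1],(600,600),interpolation=cv2.INTER_CUBIC))
E
```

```text
[0.65931534 0.07879225 0.18851442] [-3.91434372  1.61207349  8.29422006]
```

View pics/g.png

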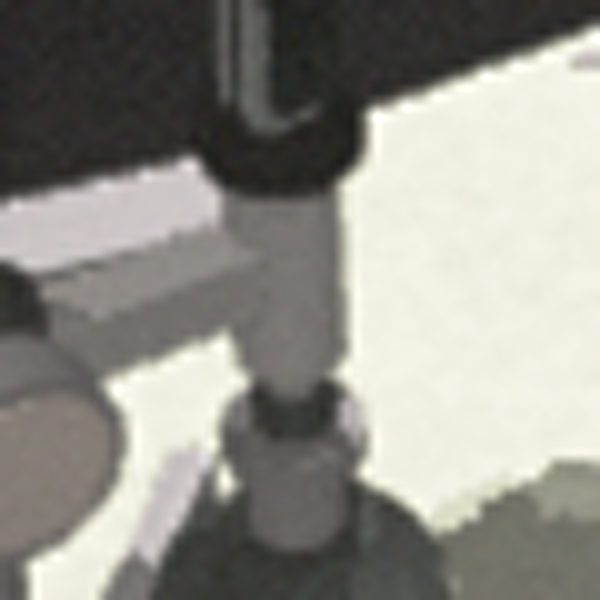

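The foot is standing on the pad, with the sleeve's lower edge at (295,400) and the foot's lower edge at (295,437). Two estimates give a deflection of about 6 to 10 mm. I'll press 2 mm more, lift off and re-measure.

Emit:
{"api": "play_rows", "payload": {"moves": [[[0,0,0,0,0,0.02,0],[0,0,0,0,0,0,0],[0,0,0,0,0,0,0]]]}}

```text
time: 10.12
tool_pos: [0.6594, 0.0788, 0.187]
tcp_rot: [0.02, 3.122, -0.023]
wrist_force: [-5.0, 1.3, 10.4]
width: 0.003
grip_force: 5.2
```

Emit:
{"api": "play_rows", "payload": {"moves": [[[0,0,0,0,0,-0.05,0],[0,0,0,0,0,-0.2,0],[0,0,0,0,0,-0.3,0],[0,0,0,0,0,-0.3,0],[0,0,0,0.2,0,-0.1,0]]]}}

```text
time: 10.53
tool_pos: [0.6417, 0.0799, 0.2841]
tcp_rot: [0.021, 3.114, -0.024]
wrist_force: [0.6, 0.7, 0.9]
width: 0.002
grip_force: 0.0
```

Emit:
{"api": "play_rows", "payload": {"moves": [[[0,0,0,0.35,0,0,0],[0,0,0,0.35,0,0,0],[0,0,0,0.35,0,0,0],[0,0,0,0.35,0,0,0],[0,0,0,0,0,0,0]]]}}

```text
time: 10.95
tool_pos: [0.4911, 0.0815, 0.2748]
tcp_rot: [0.019, 3.129, -0.025]
wrist_force: [-0.4, 0.2, 1.1]
width: -0.002
grip_force: 0.0
```

```bash
python3 - <<'E'
from h import *
s=bot.read_state();print(s['tool_pos'],s['wrist_force'])
a=grab('scene');P=pts(a);D=np.hypot(P[...,0]-.6586,P[...,1]-.0797)
m=(D<.022)&(P[...,2]>.165)&(P[...,2]<.21);h,e=np.histogram(P[m][:,2],14);print(h,e.round(4))
cv2.imwrite('pics/i.png',cv2.resize(a['image'][200:260,205:265,::-1],(600,600),interpolation=cv2.INTER_CUBIC))
b=grab('top');P=pts(b);D=np.hypot(P[...,0]-.6586,P[...,1]-.0797)
m=(D<.022)&(P[...,2]>.165)&(P[...,2]<.21);h,e=np.histogram(P[m][:,2],14);print(h,e.round(4))
E
```

```text
[0.49107864 0.08154209 0.27476674] [-0.41762475  0.22187424  1.07636503]
[11 15  2  0  0  1  3 11  9 12 11 20 73 55] [0.1653 0.167  0.1687 0.1704 0.1721 0.1739 0.1756 0.1773 0.179  0.1807
 0.1824 0.1841 0.1858 0.1875 0.1892]
[0 0 0 0 0 0 0 0 0 0 0 0 0 0] [0.     0.0714 0.1429 0.2143 0.2857 0.3571 0.4286 0.5    0.5714 0.6429
 0.7143 0.7857 0.8571 0.9286 1.    ]
```

View pics/i.png

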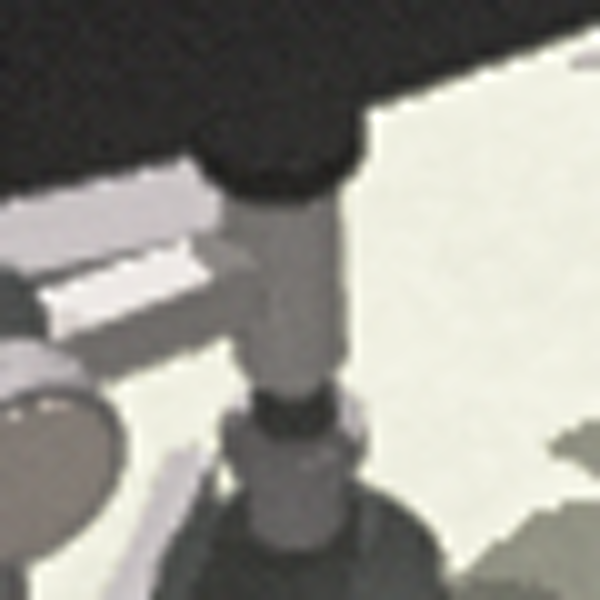

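The cap moved about 32.5 mm and the gap was about 25 mm, giving a deflection of 7 to 9 mm: in range, but towards the low side. Foot and pad look fine at (295,437). I'll press 2 mm further for margin.

Emit:
{"api": "play_rows", "payload": {"moves": [[[0,0,0,-0.35,0,0,0],[0,0,0,-0.35,0,0,0],[0,0,0,-0.35,0,0,0],[0,0,0,-0.35,0,0,0],[0,0,0,-0.27,-0.02,0,0]]]}}

```text
time: 11.47
tool_pos: [0.6685, 0.0775, 0.2788]
tcp_rot: [0.021, 3.122, -0.025]
wrist_force: [1.3, 0.7, -0.1]
width: 0.002
grip_force: 0.0
```

Emit:
{"api": "play_rows", "payload": {"moves": [[[0,0,0,0,0,0.25,0],[0,0,0,0,0,0.25,0],[0,0,0,0,0,0.2,0],[0,0,0,0,0,0.08,0],[0,0,0,0,0,0,0]]]}}

```text
time: 11.88
tool_pos: [0.665, 0.076, 0.1975]
tcp_rot: [0.021, 3.129, -0.026]
wrist_force: [-0.3, 0.3, -0.5]
width: -0.002
grip_force: 0.0
```

Emit:
{"api": "play_rows", "payload": {"moves": [[[0,0,0,0.06,0.03,0.04,0],[0,0,0,0,0,0.04,0],[0,0,0,0,0,0.02,0],[0,0,0,0,0,0,0],[0,0,0,0,0,0,0]]]}}

```text
time: 12.3
tool_pos: [0.6603, 0.0794, 0.1922]
tcp_rot: [0.02, 3.122, -0.025]
wrist_force: [0.6, 0.1, 0.6]
width: 0.002
grip_force: 0.0
```

Emit:
{"api": "play_rows", "payload": {"moves": [[[0,0,0,0,0,0.05,0],[0,0,0,0,0,0,0],[0,0,0,0,0,0,0]]]}}

```text
time: 12.55
tool_pos: [0.6608, 0.0792, 0.1869]
tcp_rot: [0.02, 3.122, -0.024]
wrist_force: [0.8, 0.6, 2.0]
width: 0.004
grip_force: 1.0
```

Emit:
{"api": "play_rows", "payload": {"moves": [[[0,0,0,0,0,0.015,0],[0,0,0,0,0,0,0],[0,0,0,0,0,0,0]]]}}

```text
time: 12.8
tool_pos: [0.6608, 0.0792, 0.1867]
tcp_rot: [0.021, 3.121, -0.024]
wrist_force: [-1.8, -0.3, 8.1]
width: -0.001
grip_force: 3.8
```

Emit:
{"api": "play_rows", "payload": {"moves": [[[0,0,0,0,0,0.02,0],[0,0,0,0,0,0,0],[0,0,0,0,0,0,0]]]}}

```text
time: 13.05
tool_pos: [0.6609, 0.0792, 0.1855]
tcp_rot: [0.02, 3.121, -0.024]
wrist_force: [-2.1, 0.3, 11.0]
width: -0.003
grip_force: 5.2
```

Emit:
{"api": "play_rows", "payload": {"moves": [[[0,0,0,0,0,-0.05,0],[0,0,0,0,0,-0.25,0],[0,0,0,0,0,-0.3,0],[0,0,0,0,0,-0.3,0],[0,0,0,0.2,0,-0.1,0]]]}}

```text
time: 13.47
tool_pos: [0.6421, 0.081, 0.2872]
tcp_rot: [0.021, 3.115, -0.024]
wrist_force: [0.4, -0.7, 1.5]
width: 0.005
grip_force: 0.0
```

Emit:
{"api": "play_rows", "payload": {"moves": [[[0,0,0,0.35,0,0,0],[0,0,0,0.35,0,0,0],[0,0,0,0.35,0,0,0],[0,0,0,0,0,0,0],[0,0,0,0,0,0,0]]]}}

```text
time: 13.88
tool_pos: [0.5312, 0.0823, 0.2798]
tcp_rot: [0.02, 3.125, -0.025]
wrist_force: [0.6, -0.3, -0.1]
width: 0.0
grip_force: 0.0
```

```bash
python3 - <<'E'
from h import *
s=bot.read_state();print(s['tool_pos'],s['wrist_force'])
a=grab('scene');P=pts(a);D=np.hypot(P[...,0]-.6586,P[...,1]-.0797)
m=(D<.022)&(P[...,2]>.165)&(P[...,2]<.21);h,e=np.histogram(P[m][:,2],14);print(h,e.round(4))
print(a['image'][225:252,234:236].mean((1,2)).round())
cv2.imwrite('pics/j.png',cv2.resize(a['image'][200:280,195:275,::-1],(600,600),interpolation=cv2.INTER_CUBIC))
E
```

```text
[0.53124562 0.08229017 0.27980062] [ 0.62418213 -0.27201834 -0.14101475]
[11  3  0  0  0  0  4  9 12 14  6 28 85 35] [0.1652 0.1668 0.1684 0.1701 0.1717 0.1733 0.1749 0.1766 0.1782 0.1798
 0.1814 0.1831 0.1847 0.1863 0.1879]
[117. 118. 116. 115. 116. 116. 115. 114. 116. 117. 118. 115. 116. 116.
 104.  64.  57.  53.  60.  79.  94. 111. 101.  96.  99.  99.  97.]
```

View pics/j.png

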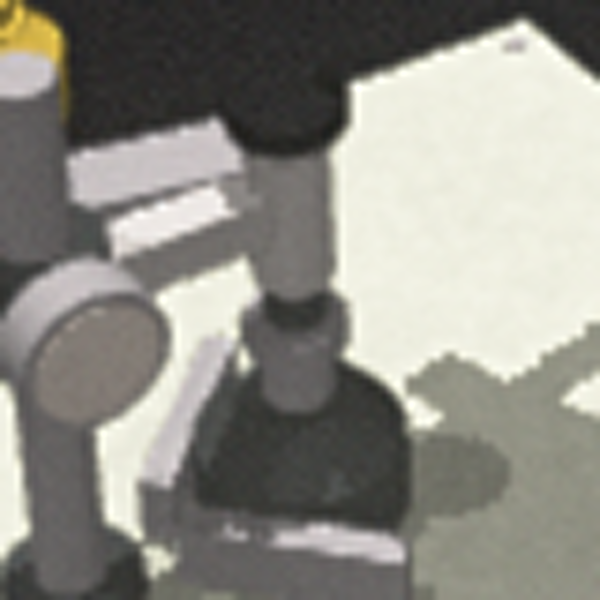

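The jack is upright in the V with the foot on its pad (295,320). The cap height and the image gap both give about 9 mm of deflection, so I'm handing it in.

```bash
python3 -c "
from workcell import bot
print(bot.finish_job())"
```

```text
the job is handed in; nothing more can be done
None
```

The job is handed in, with no verdict returned: the jack is home in the V-stop, the gauge foot stands on it at about 9 mm of its 20 mm travel by my camera measurements, and the arm is clear of everything.

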